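# Bring the urgent sample to the analyser's sampling needle

## Robot

A 6-joint arm with a two-finger parallel gripper is mounted at the origin on a cart in front of the work surface, level with it; the furniture and walls round the work are solid. World frame = base frame: x ahead of the robot, y to its left, z up, the work surface at z = 0. Lengths are in m, angles in rad, forces in N, time in s.
With the tool pointing down it reaches from about 0.375 to 0.9 m from the base axis. Payload 3.1 kg.
Tool frame: the origin (TCP) lies at the very end of the fingers, on their centre line; the grasp point (between the pads) lies 19 mm behind it (manip.pinch_z is the distance from the TCP to the grasp point, in m); z points along the fingers, y is the line along which they close (so a half turn about z gives the same grasp; the last joint's range is limited). The gripper opens to 85 mm and grips with 20 to 120 N. Pads are 22 mm wide; open, the fingers measure 114 mm over their backs; the gripper's body (76 mm by 85 mm) begins 54 mm behind the grasp point. The pads swing forward as they close: fully open they stand 13 mm farther back than shut.
Start: joints at [1.145, 0.527, 1.433, -0, 1.181, -0.178], TCP at [0.153, 0.606, 0.231] pointing down, gripper open.
Joint ranges: [-3.08, 3.08], [-0.75, 2.2], [0.22, 2.44], [-1.43, 4.57], [0, 2.65], [-2.85, 2.85]. Speed limits (rad/s): [2.79, 2.79, 3.14, 3.14, 3.14, 3.14].

## Interface

Orientations are given as a unit quaternion [x, y, z, w].
In Python, from station import manip gives the robot as it stands.
- The arm moves only by the tool servo_tool, never from a script. Its argument "commands" is one flat list of numbers, 7 for each row, row after row: the shift along the tool's x, y, z each as a share of 500 mm, from -1 to 1, then the turn, a rotation vector about the tool's x, y, z each as a share of 360 degrees, from -1 to 1, then the opening, from -1 (shut) to 1 (fully open). In form: [dx, dy, dz, rx, ry, rz, claw, dx, dy, dz, rx, ry, rz, claw, ...]. A call has 1 to 12 rows; each row shifts and turns the commanded pose from where the row before left it, along the tool's axes as they then stand; what a row does not reach is not made up. A row lasts 1/12 s, in which the tool goes at most 41.7 mm and 7.16 degrees, less where a joint would pass 70% of its speed; a pose out of reach is approached as far as the arm can. A call with a number of a shift or a turn outside -1 to 1 is refused whole. A call with a gripper value outside its range is refused whole. The fingers move at their own pace and stop on an object; "force" is the grip in N (left out, the last holds). Time passes only in rows, so rows that do not move let the fingers close. It gives the time, the measured TCP pose, the force, the opening and the grip force at its end, in the units of the state.
- manip.sense(): the state, without advancing time (a new reading comes with each control period).
- manip.snapshot(name): name is "side" or "top"; returns a dict with "img" (480x640x3 uint8, red, green, blue), "mtx" (3x3 intrinsics, pixels), "distortion" ([k1, k2, p1, p2, k3] as OpenCV has them; the pictures are not rectified), "world_to_cam" (4x4, takes a point from world to camera coordinates). Camera axes: x right, y up, looking along -z (the intrinsics and any distortion apply to the point x, -y, -z); pixel columns grow to the right and rows downward; lengths in m; the calibration is good to about 2 mm. A picture is of the moment at which its call begins. There is no depth.
- manip.sign_off(): hands the job in; it is judged then, once.
Trained networks look in a picture, given as the dict that the camera call returned (one of the last four; its "shot" number tells which), for a name from the list of things; names that differ only in an ending like _2 or _b are one class to them, and where a whole thing is asked for, a point or a joint stands for the part that bears it (a point fixed in the world has none). Each returns a list of dicts, best first, with "conf" (0 to 1); they miss things now and then, are a little off and sometimes report something else, mostly with a low value. They report only what shows in the picture. A call takes as long as a camera call.
- manip.look_for(picture, query): "box" ([left, top, width, height] in pixels, round what is visible of it).
- manip.silhouettes(picture, query): "pixels" (480x640 bool, what is visible of it) and "box" ([left, top, width, height] in pixels, round what is visible of it).
The state is a dict: "t": time; "q": joint angles; "qd": joint speeds; "tau": joint torques, N m; "tcp_pos": TCP position; "tool_rot": TCP orientation; "force": force on the tool from outside, world axes, zero at the start; "ft_torque": the same for the moment, N m; "finger_gap": opening from 0.0 (shut) to 1.0 (fully open); "gripper_force": force on a finger pad.
Only numpy, scipy, OpenCV 4.12 (cv2) and the standard library are available. Lean on these libraries where they do the work, as an engineer would, in place of code of your own. Each camera call takes 0.05 s, during which the arm holds its last target. There are 200 camera calls.

## Task

The green-capped tube is urgent and must be measured next. With the needle arm still parked, turn the sample tray with one fingertip on a spoke until the green-capped tube stands at the sampling place marked by the red arrowhead, then push the needle arm round to its stop so that the needle hangs over the middle of the green cap, and only then press the green start key right down and let it come up again. Do not touch or lift any of the tubes, and do not disturb the pot, bottle and pen on the bench.

Things in the scene. Friction and masses are not known exactly. Their poses are not given: they have to be found in the camera images.
- sampler: The fixed sampler unit. Origin on the vertical turning axis of the sample tray, at bench height; its x axis runs level from the tray axis through the sampling place to the needle post, its y axis level, z up. Under the tray lies a round white deck, 112 mm in radius, its top 13 mm above the bench (a thin lip at its edge 19 mm).
- housing_top (a point): Middle of the top of the fixed white pump housing, 58 mm above the bench, 156 mm along the sampler's x axis. The housing is 97 mm along x and 196 mm along y, with a blue panel on top. It carries the needle post, the green start key (65 mm from the post towards the sampler's -y) and a steel wash cup, top 71 mm above the bench (80 mm from the post towards +y).
- needle_post (a point): Point on the vertical turning axis of the needle arm, at the height of the middle of its beam (105 mm above the bench), on the sampler's x axis 165 mm from the tray axis. The arm's round boss there is 29 mm across and its top is 117 mm above the bench.
- tray_rim (a point): Point on the tray axis at the height of the top of the tray's rim. The rim is an aluminium band, inside radius 70 mm, outside 77 mm, from 30 to 42 mm above the bench. Outside it six white tube wells, 17 to 21 mm across, turn with the tray; their centres lie 85 mm from the axis, 60 degrees apart, half-way between the spokes; their tops are 49 mm above the bench.
- sampling_place (a point): The fixed sampling place marked by the red arrowhead: a point on the sampler's x axis, 85 mm from the tray axis and 71 mm above the bench, where the middle of the top of the green cap belongs.
- sample_tray (a joint): Angle of the sample tray about its vertical axis in rad: 0 as found, whatever way it stands, growing counter-clockwise seen from above. It turns either way without end, with a light friction (about 1 to 1.5 N of push at 55 mm from the axis) that makes it stay where it is left; it has no clicks.
- tray_spokes: Hub and spokes, turning with the tray. Origin on the tray axis at bench height, z up. Hub radius 20 mm, top 47 mm up. Six level spokes, 7 mm wide, from 31 to 41 mm above the bench, run from hub to rim at 30, 90, 150, 210, 270, 330 degrees from this body's x axis (wells at 0, 60, ...). The windows between them are open down to the deck, for a finger at about 55 mm from the axis.
- needle_arm (a joint): Angle of the needle arm about its post in rad: 0 parked with the needle over the wash cup (the start is 0 to 0.1), 1.571 at its stop over the sampling place; grows counter-clockwise seen from above. It turns lightly (about 1 N at 55 mm from the post) and stays where it is left.
- beam_mid (a point): Point on the middle line of the needle arm, 55 mm out from the post, half-way up the beam. The white beam is 14 mm wide, 98 to 110 mm above the bench; it ends in a dark round head 19 mm across, its middle 80 mm from the post, 96 to 116 mm above the bench. Parked, the arm points along the sampler's +y; at its stop it points to the tray axis.
- needle_tip (a point): Lower tip of the thin steel needle under the head of the needle arm, 80 mm from the post axis and 78 mm above the bench (7 mm above the tube caps, so it passes over them).
- start_key (a joint): Travel of the green start key in m: 0 up, 0.005 right down; a spring key that takes 4 N to hold down and comes up by itself.
- start_key_top (a point): Middle of the top face of the green start key, a round key 24 mm across in a dark collar 40 mm across on the housing, 79 mm above the bench; it is pressed straight down.
- green_cap_top (a point): Middle of the top of the green cap of the urgent tube, 71 mm above the bench.
- tube_green: A capped sample tube, 12 mm across and 52 mm tall, loose, standing in a well of the sample tray; origin at the centre of its underside (19 mm above the bench when it is down in its well), z up along the tube. Green cap: this is the urgent sample. The tubes stand in every other well, in any order.
- tube_blue: A capped sample tube, 12 mm across and 52 mm tall, loose, standing in a well of the sample tray; origin at the centre of its underside (19 mm above the bench when it is down in its well), z up along the tube. Blue cap. The tubes stand in every other well, in any order.
- tube_red: A capped sample tube, 12 mm across and 52 mm tall, loose, standing in a well of the sample tray; origin at the centre of its underside (19 mm above the bench when it is down in its well), z up along the tube. Red cap. The tubes stand in every other well, in any order.
- specimen_pot: Bystander: clear plastic pot with a red lid, 57 mm across, 60 mm tall; origin at the centre of its underside.
- reagent_bottle: Bystander: cream reagent bottle with a green band and a black cap, 62 mm across, 146 mm tall; origin at the centre of its underside.
- pen: Bystander: black marker pen lying on the bench, 131 mm long (its y axis), 14 mm high; origin under its middle.

How it is judged:
On the way, in this order (a step that is already met when the one before it is completed fails the run):
1. a fingertip pushes on a spoke and the tray turns, the needle arm still parked (contact force between the fingers and tray_spokes above 0.3 N and (velocity of joint sample_tray above 0.05 rad/s or velocity of joint sample_tray below -0.05 rad/s) and value of joint needle_arm below 0.2 rad), for 0.05 s.
2. the tray stands still with the middle of the green cap within 6 mm of the sampling place, the needle arm still parked (below 0.2 rad) (horizontal distance between sampling_place and green_cap_top below 0.006 m and velocity of joint sample_tray between -0.03 and 0.03 rad/s and value of joint needle_arm below 0.2 rad), for 0.3 s.
3. the needle arm is at its stop (above 1.52 rad) with the needle within 6 mm of the middle of the green cap (horizontal distance between needle_tip and green_cap_top below 0.006 m and value of joint needle_arm above 1.52 rad), for 0.2 s.
4. the start key is pressed right down (over 4 mm) (value of joint start_key above 0.004 m and horizontal distance between needle_tip and green_cap_top below 0.006 m), for 0.05 s.
At the end, for the whole second after the job is handed in: The green cap's middle is within 6 mm, seen from above, of both the needle and the sampling place; the needle arm is at its stop (over 1.52 rad); the tray is still; the start key has been pressed right down and is up again; every tube stands upright down in its well (within 7 mm) (all of step 3 and horizontal distance between sampling_place and green_cap_top below 0.006 m and value of joint start_key below 0.001 m and velocity of joint sample_tray between -0.03 and 0.03 rad/s and z of each of tube_green, tube_blue, tube_red in the frame of sampler below 0.026 m and angle between each of tube_green, tube_blue, tube_red's own z axis and vertical below 0.2 rad); the robot touches nothing.
It fails at once if the start key is pressed while the needle is not over the green cap (12 mm) (value of joint start_key above 0.002 m and horizontal distance between needle_tip and green_cap_top above 0.012 m).
It fails at once if a tube is touched by the gripper (over 0.5 N) (contact force between any of the fingers, the arm and tube_green above 0.5 N or contact force between any of the fingers, the arm and tube_blue above 0.5 N or contact force between any of the fingers, the arm and tube_red above 0.5 N).
It fails at once if a tube is lifted more than 10 mm in its well (z of any of tube_green, tube_blue, tube_red in the frame of sampler above 0.029 m).
It fails at once if a bystander (pot, bottle or pen) is moved more than 15 mm (distance of any of specimen_pot, reagent_bottle, pen from where it was at the start of the episode above 0.015 m).
It also fails if it takes over 72 s, if anything falls off the work surface, if the arm or the gripper's body presses on something with over 40 N, if the wrist force passes 120 N, or if a joint passes its speed limit or range.

## Working session

There is one attempt and no reset: what is moved stays moved. The work goes in short steps, Python scripts to look and compute and a tool call to move; the robot and the scene stay as the last step left them, time stands still between calls to the robot, and variables do not carry over. Pictures are saved under pics/ and viewed, at most 10 in all, crops included, and the job is handed in when it is done.

Besides the shell and the picture viewer there is one more tool, called after "Request:" as name(argument=value, ...), one argument or row to a line, values as JSON. servo_tool: Moves the arm, as the interface text tells. Its arguments: {"type":"object","properties":{"commands":{"type":"array"},"force":{"type":"number"}},"required":["commands"]}

```bash
mkdir -p pics; ls; cat > h.py <<'E'
import numpy as np, cv2
from station import manip
def proj(s,P):
    P=np.atleast_2d(np.asarray(P,float)); W=s["world_to_cam"]
    c=P@W[:3,:3].T+W[:3,3]; c=c*[1,-1,-1]
    return cv2.projectPoints(c,np.zeros(3),np.zeros(3),np.array(s["mtx"]),np.array(s["distortion"]))[0].reshape(-1,2)
def back(s,px,z):
    u=cv2.undistortPoints(np.array(px,float).reshape(-1,1,2),np.array(s["mtx"]),np.array(s["distortion"])).reshape(-1,2)
    W=s["world_to_cam"];R=W[:3,:3];o=-R.T@W[:3,3]
    d=np.c_[u[:,0],-u[:,1],-np.ones(len(u))]@R
    return o+d*((z-o[2])/d[:,2])[:,None]
def save(s,n): cv2.imwrite(f"pics/{n}.png",cv2.cvtColor(s["img"],cv2.COLOR_RGB2BGR))
E
python3 - <<'E'
from h import *
for n in("top","side"):
    s=manip.snapshot(n); s["world_to_cam"]=np.array(s["world_to_cam"]); save(s,n+"0")
    W=s["world_to_cam"]; print(n,-W[:3,:3].T@W[:3,3])
    for q,z in(("tube_green",.071),("tube_blue",.071),("tube_red",.071),("tray_spokes",.041),("needle_arm",.11),("start_key",.079),("specimen_pot",.06),("reagent_bottle",.146),("pen",.01)):
        for r in manip.silhouettes(s,q)[:2]:
            v,u=np.nonzero(r["pixels"]); c=[u.mean(),v.mean()]
            print(q,round(r["conf"],2),r["box"],np.round(c,1),back(s,c,z)[0].round(3))
E
```

```text
pics
top [0.50051426 0.03912511 1.27659476]
tray_spokes 0.63 [282.9, 233.2, 58.5, 55.4] [314.6 261.3] [0.486 0.094 0.041]
tray_spokes 0.54 [368.2, 210.5, 20.6, 43.6] [378.5 231.1] [ 0.558 -0.058  0.041]
needle_arm 0.7 [370.1, 209.8, 20.3, 40.8] [379.3 233.3] [ 0.55  -0.054  0.11 ]
start_key 0.47 [381.0, 267.1, 13.2, 10.2] [388.3 272.7] [ 0.46  -0.077  0.079]
specimen_pot 0.85 [223.9, 173.8, 27.8, 21.5] [238.4 184.6] [0.668 0.272 0.06 ]
reagent_bottle 0.63 [476.5, 197.0, 37.8, 30.1] [495.8 213.5] [ 0.59  -0.306  0.146]
pen 0.72 [164.1, 283.1, 50.7, 7.9] [189.8 286.6] [0.425 0.401 0.01 ]
side [ 0.42490519 -1.16165174  0.63994308]
tube_green 0.74 [240.9, 228.3, 82.2, 29.2] [277.9 243.4] [0.471 0.033 0.071]
tube_green 0.42 [265.5, 216.7, 6.7, 8.4] [269.  222.5] [0.456 0.154 0.071]
tube_blue 0.32 [262.7, 234.2, 44.5, 22.0] [281.1 244.4] [0.478 0.027 0.071]
tube_red 0.61 [316.7, 233.1, 5.3, 7.2] [318.3 235.9] [0.567 0.064 0.071]
tube_red 0.4 [239.7, 233.1, 116.8, 74.2] [299.1 270.5] [ 0.508 -0.101  0.071]
tray_spokes 0.66 [264.7, 233.5, 44.0, 22.9] [281.1 244.1] [0.481 0.091 0.041]
tray_spokes 0.49 [243.8, 227.6, 80.3, 33.3] [277.7 243.3] [0.473 0.097 0.041]
start_key 0.65 [269.9, 261.8, 10.4, 7.5] [275.2 264.5] [ 0.46  -0.084  0.079]
specimen_pot 0.85 [338.5, 201.8, 19.4, 28.5] [347.4 214.5] [0.659 0.21  0.06 ]
specimen_pot 0.73 [301.9, 234.8, 42.6, 20.7] [320. 244.] [0.568 0.042 0.06 ]
reagent_bottle 0.91 [345.9, 291.0, 34.7, 83.5] [362.9 334.1] [ 0.574 -0.449  0.146]
reagent_bottle 0.31 [339.8, 203.0, 16.8, 27.3] [347.3 214.2] [0.624 0.008 0.146]
pen 0.54 [254.7, 202.9, 1.1, 18.2] [255.2 210.1] [0.424 0.388 0.01 ]
```

```bash
python3 - <<'E'
import cv2
a=cv2.imread("pics/top0.png")[190:320,255:425]; cv2.imwrite("pics/t1.png",cv2.resize(a,None,fx=4.6,fy=4.6,interpolation=cv2.INTER_CUBIC))
a=cv2.imread("pics/side0.png")[205:305,220:350]; cv2.imwrite("pics/s1.png",cv2.resize(a,None,fx=6,fy=6,interpolation=cv2.INTER_CUBIC))
E
```

```text
(no output)
```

View pics/t1.png

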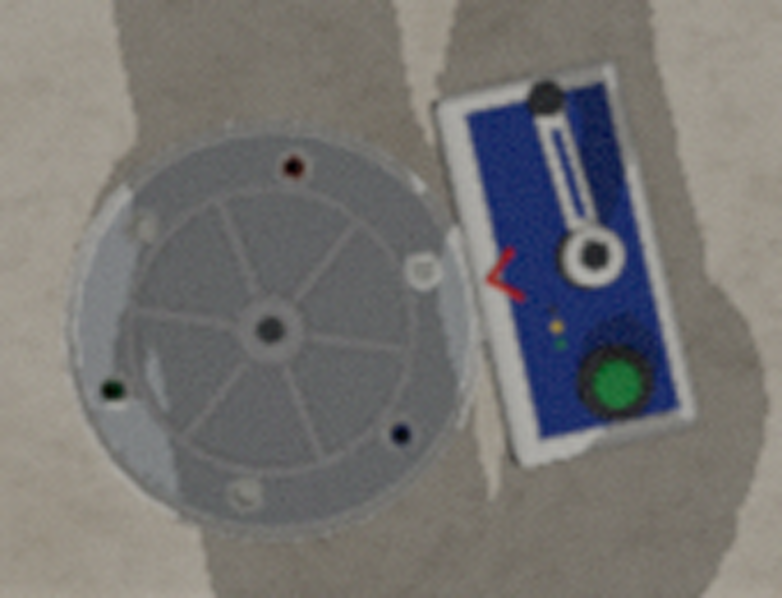

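View pics/s1.png

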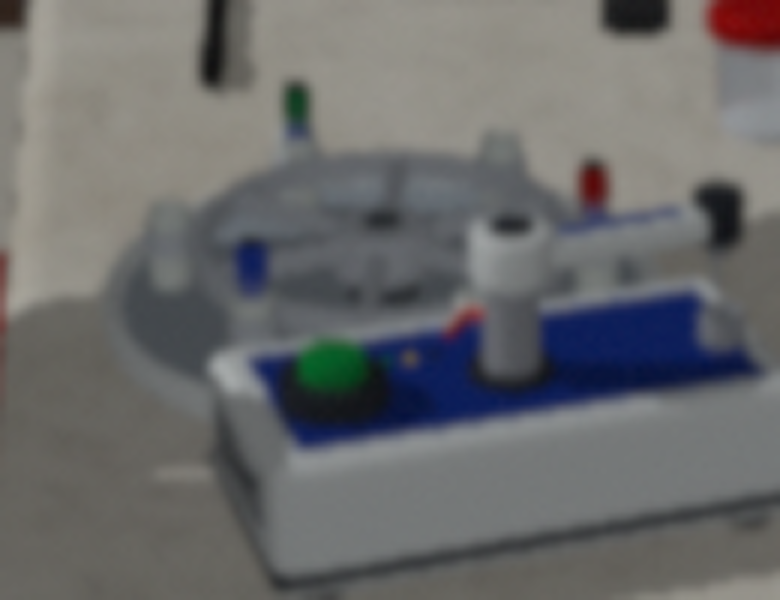

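View pics/top0.png

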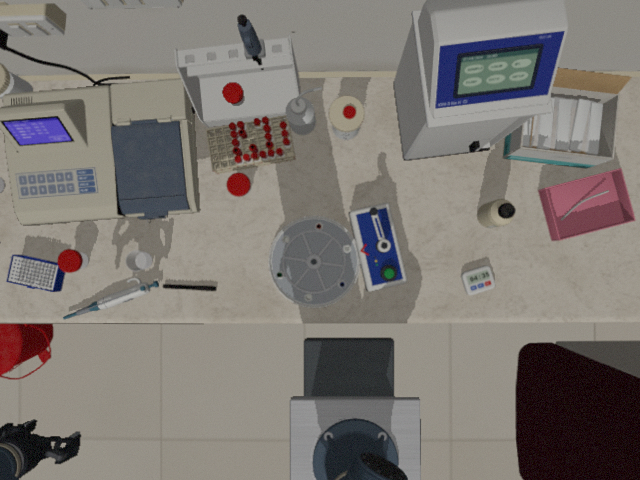

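The crops show the sampler (scaled from crop to full image): hub at top (313.7,261.5), post boss (384,246), green key (389,273.5), green cap (279.6,274.8), red (318.7,226), blue (342,284). The sampler x axis points right and slightly up, and the arm is parked near +y. The bottle, pot and pen are well clear. Next I fit the pose.

```bash
cat > fit.py <<'E'
from h import *
from scipy.optimize import least_squares
S={n:manip.snapshot(n) for n in("top","side")}
for s in S.values(): s["world_to_cam"]=np.array(s["world_to_cam"])
T={'hub':(270,329),'post':(594,256),'key':(617,384),'g':(113,388),'r':(293,166),'b':(401,433),'head':(546,97)}
D={'hub':(382,215),'post':(512,225),'key':(333,348),'g':(296,86),'r':(594,163),'b':(252,243)}
px={("top",k):(np.array(v)+.5)/4.6-.5+[255,190] for k,v in T.items()}
px.update({("side",k):(np.array(v)+.5)/6-.5+[220,205] for k,v in D.items()})
def pts(p):
    x,y,th,ph,na=p[:5]; c=lambda a,r,z:np.array([r*np.cos(a),r*np.sin(a),z])
    L={'hub':[0,0,.047],'post':[.165,0,.117],'key':[.165,-.065,.079]}
    e=c(np.pi/2+na,.08,.116); e[0]+=.165; L['head']=e
    for k,o in(('g',0),('r',GR),('b',-GR)): L[k]=c(ph+o,.085,.071)
    R=np.array([[np.cos(th),-np.sin(th),0],[np.sin(th),np.cos(th),0],[0,0,1]])
    return {k:R@np.array(v)+[x,y,0] for k,v in L.items()}
def res(p):
    P=pts(p); r=[]
    for (n,k),v in px.items(): r.append(proj(S[n],P[k])[0]-v-p[5:7]*(n=="top")-p[7:9]*(n=="side"))
    return np.r_[np.ravel(r),p[5:]/2]
best=None
for GR in(2*np.pi/3,-2*np.pi/3):
  for ph0 in(-2.5,0,2.5):
    f=least_squares(res,[.485,.094,-1.4,ph0,0,0,0,0,0])
    if best is None or f.cost<best[0]: best=(f.cost,f.x,GR)
c,p,GR=best
print(c,p.round(4),GR); r=res(p)
for i,k in enumerate(px): print(k,r[2*i:2*i+2].round(2))
print({k:v.round(4).tolist() for k,v in pts(p).items()})
np.save("p.npy",p)
print(manip.sense())
E
python3 fit.py
```

```text
1.3709850360536973 [ 0.4874  0.0976 -1.35    3.2937  0.0743 -0.3117 -0.1534  0.0801  0.0912] -2.0943951023931953
('top', 'hub') [ 0.05 -0.02]
('top', 'post') [ 0.28 -0.29]
('top', 'key') [ 0.19 -0.21]
('top', 'g') [-0.4   0.75]
('top', 'r') [-0.04 -0.7 ]
('top', 'b') [-0.18  0.34]
('top', 'head') [0.03 0.1 ]
('side', 'hub') [0.17 0.13]
('side', 'post') [-0.28 -0.  ]
('side', 'key') [-0.08  0.36]
('side', 'g') [-0.14 -0.1 ]
('side', 'r') [0.59 0.22]
('side', 'b') [-0.25 -0.59]
{'hub': [0.4874, 0.0976, 0.047], 'post': [0.5235, -0.0634, 0.117], 'key': [0.4601, -0.0777, 0.079], 'head': [0.6, -0.0402, 0.116], 'g': [0.4564, 0.1767, 0.071], 'r': [0.5714, 0.0848, 0.071], 'b': [0.4343, 0.0312, 0.071]}
{'t': 1.1, 'q': array([ 1.14450320e+00,  5.27500527e-01,  1.43270019e+00,  2.14142685e-05,
        1.18140062e+00, -1.78507541e-01]), 'qd': array([ 3.65767801e-04, -8.94574647e-04,  1.59640214e-03, -2.64214904e-04,
        1.04237389e-03, -3.47523708e-05]), 'tau': array([ 1.77033230e-04, -4.42332065e+01, -1.78425872e+01, -2.17465627e-04,
        6.80375178e-04,  1.99521892e-06]), 'tcp_pos': array([0.15324713, 0.60589847, 0.23131001]), 'tool_rot': array([ 1.23580124e-01,  9.92334597e-01, -1.19536513e-06, -1.07493174e-05]), 'force': array([-1.45433691,  0.10820652, -0.28439591]), 'ft_torque': array([ 0.00624993, -0.0053599 , -0.01957049]), 'gripper_force': 0.0, 'finger_gap': 1.0029590878277088}
```

Request:
servo_tool(
  commands=[0,0,0,0,0,0.0195,-1,0,0,0,0,0,0.0195,-1,0,0,0,0,0,0.0195,-1,0,0,0,0,0,0.0195,-1,0,0,0,0,0,0.0195,-1,0,0,0,0,0,0.0195,-1,0,0,0,0,0,0.0195,-1,0,0,0,0,0,0.0195,-1,0,0,0,0,0,0.0195,-1,0,0,0,0,0,0.0195,-1,0,0,0,0,0,0.0195,-1,0,0,0,0,0,0.0195,-1],
)

```text
t: 2.1
tcp_pos: [0.1532, 0.6059, 0.2313]
tool_rot: [0.759, 0.651, -0.0, -0.0]
force: [1.0, 0.8, 0.2]
finger_gap: 0.002
gripper_force: 0.0
```

Request:
servo_tool(
  commands=[0,0,0,0,0,0.014,-1,0,0,0,0,0,0.014,-1,0,0,0,0,0,0.014,-1,0,0,0,0,0,0.014,-1,0,0,0,0,0,0.014,-1,0,0,0,0,0,0.014,-1,0,0,0,0,0,0,-1],
)

```text
t: 2.68
tcp_pos: [0.1533, 0.6059, 0.2313]
tool_rot: [0.902, 0.432, 0.0, -0.0]
force: [0.7, -0.3, -0.0]
finger_gap: 0.001
gripper_force: 0.0
```

```bash
cat > st.py <<'E'
import sys
from h import *
from scipy.spatial.transform import Rotation as R
def show(tx=None,ty=None,tz=None):
    s=manip.sense(); M=R.from_quat(s["tool_rot"]).as_matrix(); p=s["tcp_pos"]
    print("t",round(s["t"],2),"p",p.round(4),"ydeg",np.degrees(np.arctan2(M[1,1],M[0,1])).round(1),"q",s["q"].round(2),"F",s["force"].round(2),"gap",round(s["finger_gap"],3))
    if tx is not None: print("share",(M.T@(np.array([tx,ty,p[2] if tz is None else tz])-p)/.5).round(4))
if __name__=="__main__": show(*map(float,sys.argv[1:]))
E
python3 st.py .5187 .1366
```

```text
t 2.68 p [0.1533 0.6059 0.2313] ydeg -38.8 q [ 1.14  0.53  1.43 -0.    1.18  1.82] F [ 0.66 -0.32 -0.05] gap 0.001
share [-0.2744  1.1575 -0.    ]
```

Request:
servo_tool(
  commands=[-0.0137,0.0579,0,0,0,0,-1,-0.0137,0.0579,0,0,0,0,-1,-0.0137,0.0579,0,0,0,0,-1,-0.0137,0.0579,0,0,0,0,-1,-0.0137,0.0579,0,0,0,0,-1,-0.0137,0.0579,0,0,0,0,-1,-0.0137,0.0579,0,0,0,0,-1,-0.0137,0.0579,0,0,0,0,-1,-0.0137,0.0579,0,0,0,0,-1,-0.0137,0.0579,0,0,0,0,-1],
)

```text
t: 3.52
tcp_pos: [0.3373, 0.3704, 0.2316]
tool_rot: [0.901, 0.434, 0.0, -0.0]
force: [-0.1, 0.3, 0.0]
finger_gap: -0.0
gripper_force: 0.0
```

Request:
servo_tool(
  commands=[-0.0137,0.0579,0,0,0,0,-1,-0.0137,0.0579,0,0,0,0,-1,-0.0137,0.0579,0,0,0,0,-1,-0.0137,0.0579,0,0,0,0,-1,-0.0137,0.0579,0,0,0,0,-1,-0.0137,0.0579,0,0,0,0,-1,-0.0137,0.0579,0,0,0,0,-1,-0.0137,0.0579,0,0,0,0,-1,-0.0137,0.0579,0,0,0,0,-1,-0.0137,0.0579,0,0,0,0,-1,0,0,0,0,0,0,-1],
)

```text
t: 4.43
tcp_pos: [0.5242, 0.1331, 0.2317]
tool_rot: [0.902, 0.432, 0.002, 0.002]
force: [0.6, -0.0, 0.1]
finger_gap: 0.001
gripper_force: 0.0
```

```bash
python3 st.py .5187 .1366 .100; python3 - <<'E'
from h import *
s=manip.snapshot("side"); save(s,"side1"); cv2.imwrite("pics/s2.png",cv2.resize(cv2.imread("pics/side1.png")[150:305,200:370],None,fx=3.8,fy=3.8,interpolation=cv2.INTER_CUBIC))
E
```

```text
t 4.43 p [0.5242 0.1331 0.2317] ydeg -38.8 q [ 0.04  0.41  1.65 -0.    1.08  0.72] F [ 0.63 -0.03  0.09] gap 0.001
share [-0.0019 -0.0143  0.2634]
```

View pics/s2.png

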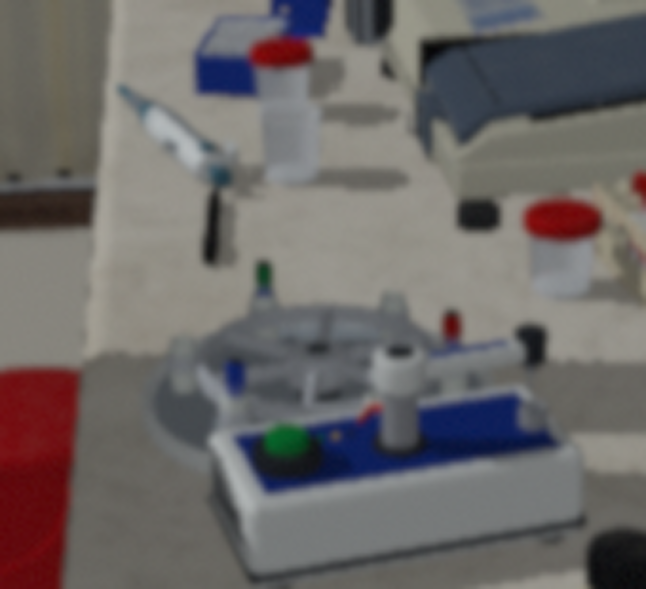

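The side crop shows the scene unchanged, with green cap at about (264,265) in the crop. The gripper is not visible, so I check where it should project.

```bash
python3 - <<'E'
from h import *
s=manip.snapshot("side"); s["world_to_cam"]=np.array(s["world_to_cam"])
print(proj(s,[manip.sense()["tcp_pos"],[.4874,.0976,.047]]))
save(s,"side2")
s=manip.snapshot("top"); save(s,"top2")
a=cv2.imread("pics/side2.png");b=cv2.imread("pics/top2.png")
cv2.imwrite("pics/both.png",np.hstack([a[60:360,180:480],b[180:480,200:500]]))
E
```

```text
[[294.89113212 160.8164021 ]
 [283.51246301 240.62808334]]
```

View pics/both.png

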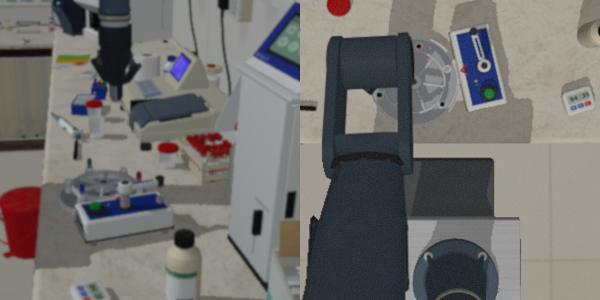

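The picture confirms the gripper tip at full-image (295,160), matching the pose. Now I descend into the empty-well window.

Request:
servo_tool(
  commands=[-0.0019,-0.0143,0,0,0,0,-1,0,0,0.038,0,0,0,-1,0,0,0.038,0,0,0,-1,0,0,0.038,0,0,0,-1,0,0,0.038,0,0,0,-1,0,0,0.038,0,0,0,-1,0,0,0.038,0,0,0,-1,0,0,0.038,0,0,0,-1,0,0,0.038,0,0,0,-1,0,0,0.035,0,0,0,-1,0,0,0,0,0,0,-1],
)

```text
t: 5.5
tcp_pos: [0.5099, 0.1421, 0.0594]
tool_rot: [0.901, 0.434, -0.003, -0.001]
force: [-0.8, 0.1, 0.1]
finger_gap: 0.0
gripper_force: 0.0
```

```bash
python3 st.py .5187 .1366 .026
```

```text
t 5.5 p [0.5099 0.1421 0.0594] ydeg -38.5 q [0.06 0.67 1.8  0.   0.68 0.73] F [-0.8   0.12  0.06] gap 0.0
share [0.0027 0.021  0.0666]
```

Request:
servo_tool(
  commands=[0,0,0,0,0,0,-1,0,0,0,0,0,0,-1,0,0,0,0,0,0,-1],
)

```text
t: 5.75
tcp_pos: [0.514, 0.1414, 0.0631]
tool_rot: [0.901, 0.434, 0.001, 0.0]
force: [-1.0, 0.9, -0.4]
finger_gap: -0.001
gripper_force: 0.0
```

```bash
python3 st.py .5187 .1366 .026
```

```text
t 5.75 p [0.514  0.1414 0.0631] ydeg -38.6 q [0.06 0.67 1.8  0.   0.68 0.73] F [-0.98  0.89 -0.42] gap -0.001
share [-0.0018  0.0132  0.0742]
```

Request:
servo_tool(
  commands=[-0.0018,0.0132,0,0,0,0,-1,0,0,0.015,0,0,0,-1,0,0,0.015,0,0,0,-1,0,0,0.015,0,0,0,-1,0,0,0.015,0,0,0,-1,0,0,0.014,0,0,0,-1,0,0,0,0,0,0,-1,0,0,0,0,0,0,-1,0,0,0,0,0,0,-1],
)

```text
t: 6.5
tcp_pos: [0.518, 0.136, 0.0246]
tool_rot: [0.901, 0.433, -0.0, -0.0]
force: [0.3, 0.5, 0.0]
finger_gap: 0.001
gripper_force: 0.0
```

```bash
python3 st.py .5187 .1366 .026
```

```text
t 6.5 p [0.518  0.136  0.0246] ydeg -38.7 q [ 0.05  0.74  1.8  -0.    0.6   0.72] F [0.35 0.47 0.04] gap 0.001
share [ 0.0018  0.0004 -0.0028]
```

Request:
servo_tool(
  commands=[-0.0002,-0.0063,0,0,0,-0.01,-1,-0.0002,-0.0063,0,0,0,-0.01,-1,-0.0002,-0.0063,0,0,0,-0.01,-1,-0.0002,-0.0063,0,0,0,-0.01,-1,-0.0002,-0.0063,0,0,0,-0.01,-1,-0.0002,-0.0063,0,0,0,-0.01,-1,-0.0002,-0.0063,0,0,0,-0.01,-1,-0.0002,-0.0063,0,0,0,-0.01,-1,-0.0002,-0.0063,0,0,0,-0.01,-1,-0.0002,-0.0063,0,0,0,-0.01,-1],
)

```text
t: 7.33
tcp_pos: [0.4906, 0.1473, 0.0254]
tool_rot: [0.722, 0.691, 0.002, 0.001]
force: [1.3, 1.2, -0.9]
finger_gap: -0.0
gripper_force: 0.9
```

```bash
cat > pol.py <<'E'
from st import *
s=manip.sense(); p=np.load("p.npy"); d=s["tcp_pos"][:2]-p[:2]; a=np.degrees(np.arctan2(d[1],d[0])); print("r",np.hypot(*d).round(4),"world ang",a.round(1)%360)
show()
E
python3 pol.py
```

```text
r 0.0498 world ang 86.2
t 7.33 p [0.4906 0.1473 0.0254] ydeg -2.5 q [0.07 0.72 1.86 0.   0.55 0.12] F [ 1.34  1.16 -0.92] gap -0.0
```

Request:
servo_tool(
  commands=[-0.0002,-0.0063,0,0,0,-0.01,-1,-0.0002,-0.0063,0,0,0,-0.01,-1,-0.0002,-0.0063,0,0,0,-0.01,-1,-0.0002,-0.0063,0,0,0,-0.01,-1,-0.0002,-0.0063,0,0,0,-0.01,-1,-0.0002,-0.0063,0,0,0,-0.01,-1,-0.0002,-0.0063,0,0,0,-0.01,-1,-0.0002,-0.0063,0,0,0,-0.01,-1,-0.0002,-0.0063,0,0,0,-0.01,-1,-0.0002,-0.0063,0,0,0,-0.01,-1,-0.0002,-0.0063,0,0,0,-0.01,-1,-0.0002,-0.0063,0,0,0,-0.01,-1],
)

```text
t: 8.33
tcp_pos: [0.455, 0.1353, 0.0253]
tool_rot: [0.417, 0.909, 0.001, 0.001]
force: [-0.1, 2.3, -1.2]
finger_gap: 0.001
gripper_force: 0.8
```

```bash
python3 pol.py
```

```text
r 0.0497 world ang 130.7
t 8.33 p [0.455  0.1353 0.0253] ydeg 40.7 q [ 0.05  0.7   1.96  0.    0.48 -0.66] F [-0.11  2.33 -1.15] gap 0.001
```

Request:
servo_tool(
  commands=[-0.0002,-0.0063,0,0,0,-0.01,-1,-0.0002,-0.0063,0,0,0,-0.01,-1,-0.0002,-0.0063,0,0,0,-0.01,-1,-0.0002,-0.0063,0,0,0,-0.01,-1,-0.0002,-0.0063,0,0,0,-0.01,-1,-0.0002,-0.0063,0,0,0,-0.01,-1,-0.0002,-0.0063,0,0,0,-0.01,-1,-0.0002,-0.0063,0,0,0,-0.01,-1,-0.0002,-0.0063,0,0,0,-0.01,-1,-0.0002,-0.0063,0,0,0,-0.01,-1,-0.0002,-0.0063,0,0,0,-0.01,-1,-0.0002,-0.0063,0,0,0,-0.01,-1],
)

```text
t: 9.33
tcp_pos: [0.4379, 0.1024, 0.0253]
tool_rot: [0.053, 0.999, 0.0, 0.001]
force: [-0.3, 2.0, -0.9]
finger_gap: 0.001
gripper_force: 0.8
```

Request:
servo_tool(
  commands=[-0.0002,-0.0063,0,0,0,-0.01,-1,-0.0002,-0.0063,0,0,0,-0.01,-1,-0.0002,-0.0063,0,0,0,-0.01,-1,-0.0002,-0.0063,0,0,0,-0.01,-1,-0.0002,-0.0063,0,0,0,-0.01,-1,-0.0002,-0.0063,0,0,0,-0.01,-1,-0.0002,-0.0063,0,0,0,-0.01,-1,-0.0002,-0.0063,0,0,0,-0.01,-1,-0.0002,-0.0063,0,0,0,-0.01,-1,-0.0002,-0.0063,0,0,0,-0.01,-1,0,0,0,0,0,0,-1,0,0,0,0,0,0,-1],
)

```text
t: 10.33
tcp_pos: [0.4437, 0.0719, 0.0252]
tool_rot: [-0.256, 0.967, -0.0, 0.001]
force: [0.6, -0.1, -0.1]
finger_gap: 0.001
gripper_force: 0.0
```

```bash
python3 pol.py; python3 - <<'E'
from h import *
o=[]
for n,c in(("side",(205,220)),("top",(190,255))):
    s=manip.snapshot(n); save(s,n+"3")
    o.append(cv2.resize(s["img"][c[0]:c[0]+110,c[1]:c[1]+150],None,fx=5,fy=5,interpolation=cv2.INTER_CUBIC)[:,:,::-1])
cv2.imwrite("pics/b3.png",o[0]); cv2.imwrite("pics/b3t.png",o[1])
E
```

```text
r 0.0507 world ang 210.5
t 10.33 p [0.4437 0.0719 0.0252] ydeg 119.6 q [-0.09  0.7   2.02 -0.    0.43 -2.18] F [ 0.62 -0.08 -0.14] gap 0.001
```

View pics/b3.png

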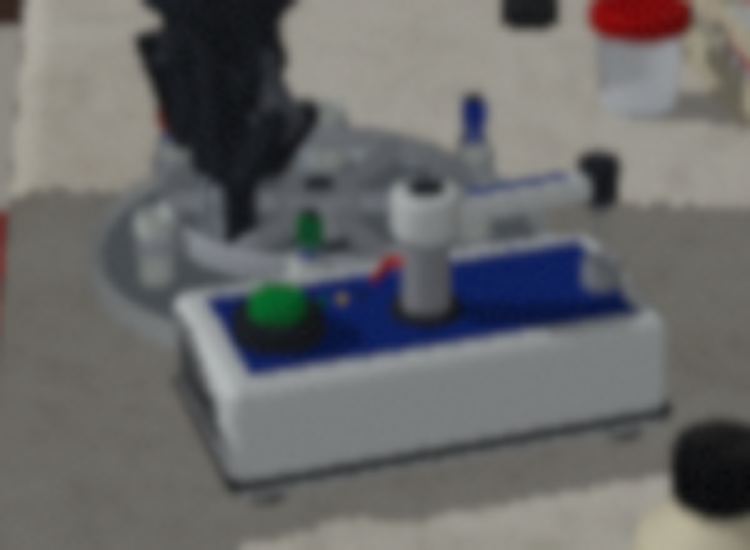

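The side crop shows the green cap at crop (310,213), short of the arrowhead at (387,268). The arm is still parked and the tubes are upright. I'll measure the tray angle from the cap blob.

```bash
cat > ang.py <<'E'
import sys
from st import *
from scipy.optimize import minimize_scalar
p=np.load("p.npy")
def blob(img,box):  # green blob in side image, rgb
    x0,y0,x1,y1=box; a=img[y0:y1,x0:x1].astype(int); g=np.clip(a[...,1]-np.maximum(a[...,0],a[...,2])-15,0,None)
    n,l,stt,c=cv2.connectedComponentsWithStats((g>0).astype(np.uint8)); i=1+stt[1:,4].argmax(); w=g*(l==i)
    v,u=np.mgrid[y0:y1,x0:x1]; return np.array([(u*w).sum(),(v*w).sum()])/w.sum(),stt[i,4]
def cap(ph,z): a=ph+p[2]; return [p[0]+.085*np.cos(a),p[1]+.085*np.sin(a),z]
def angle(s,c,z):
    f=lambda a:np.sum((proj(s,cap(a,z))[0]-c)**2)
    g=np.radians(np.arange(-180,180,2)); a0=g[np.argmin([f(a) for a in g])]
    m=minimize_scalar(f,bounds=(a0-.05,a0+.05),method="bounded"); return np.degrees(m.x),m.fun**.5
def run(n,box):
    s=manip.snapshot(n); s["world_to_cam"]=np.array(s["world_to_cam"]); c,k=blob(s["img"],box)
    for z in(.065,.071): print(n,c.round(2),k,"z",z,"deg,resid",np.round(angle(s,c,z),2))
    return s
if __name__=="__main__":
    s=manip.snapshot("side"); s["world_to_cam"]=np.array(s["world_to_cam"])
    i0=cv2.imread("pics/side0.png")[:,:,::-1]; c,k=blob(i0,(255,210,285,232)); print("start",c,k,proj(s,cap(p[3],.065)),[angle(s,c,z) for z in(.065,.071)],np.degrees(p[3]))
    run("side",(275,235,310,262))
    print("zero at",proj(s,cap(0,.065)))
E
python3 ang.py
```

```text
start [268.95180723 221.68674699] 12 [[268.94006077 221.13389055]] [(np.float64(-171.11220681990068), np.float64(0.5444706799657985)), (np.float64(-170.45463706151662), np.float64(2.7414114003098664))] 188.71486237816342
side [281.26 250.4 ] 24 z 0.065 deg,resid [-19.18   0.83]
side [281.26 250.4 ] 24 z 0.071 deg,resid [-19.08   3.25]
zero at [[293.85503621 248.66573042]]
```

Request:
servo_tool(
  commands=[-0.0001,-0.0031,0,0,0,-0.005,-1,-0.0001,-0.0031,0,0,0,-0.005,-1,-0.0001,-0.0031,0,0,0,-0.005,-1,-0.0001,-0.0031,0,0,0,-0.005,-1,-0.0001,-0.0031,0,0,0,-0.005,-1,-0.0001,-0.0031,0,0,0,-0.005,-1,-0.0001,-0.0031,0,0,0,-0.005,-1,-0.0001,-0.0031,0,0,0,-0.005,-1,-0.0001,-0.0031,0,0,0,-0.005,-1,0,0,0,0,0,0,-1,0,0,0,0,0,0,-1],
)

```text
t: 11.45
tcp_pos: [0.4514, 0.0613, 0.0248]
tool_rot: [-0.39, 0.921, 0.0, -0.0]
force: [-0.6, 0.1, -0.0]
finger_gap: 0.002
gripper_force: 0.5
```

```bash
python3 pol.py; python3 - <<'E'
from ang import *
s=run("side",(280,235,310,262)); save(s,"side4")
cv2.imwrite("pics/s4.png",cv2.resize(cv2.imread("pics/side4.png")[220:280,250:340],None,fx=8,fy=8,interpolation=cv2.INTER_CUBIC))
E
```

```text
r 0.0511 world ang 225.3
t 11.45 p [0.4514 0.0613 0.0248] ydeg 135.9 q [-0.11  0.7   2.    0.    0.44 -2.48] F [-0.55  0.15 -0.02] gap 0.002
side [290.63 249.92] 20 z 0.065 deg,resid [-5.15  0.84]
side [290.63 249.92] 20 z 0.071 deg,resid [-5.46  3.25]
```

View pics/s4.png

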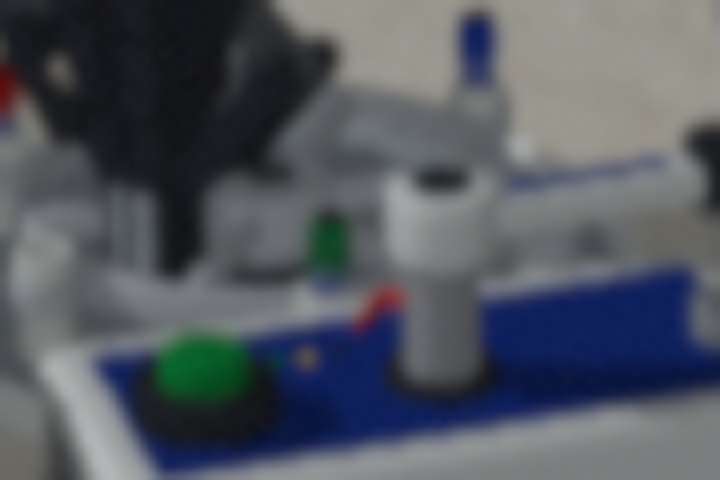

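The cap is now at crop (328,243), about 5° short of the place marked by the arrowhead. One more fine push, then back off and lift.

Request:
servo_tool(
  commands=[0,-0.0017,0,0,0,-0.0028,-1,0,-0.0017,0,0,0,-0.0028,-1,0,-0.0017,0,0,0,-0.0028,-1,0,-0.0017,0,0,0,-0.0028,-1,0,-0.0017,0,0,0,-0.0028,-1,0,0,0,0,0,0,-1,0,0,0,0,0,0,-1],
)

```text
t: 12.08
tcp_pos: [0.4553, 0.0581, 0.0248]
tool_rot: [-0.43, 0.903, -0.0, 0.0]
force: [-0.7, 0.1, 0.5]
finger_gap: -0.001
gripper_force: 0.4
```

```bash
python3 pol.py; python3 - <<'E'
from ang import *
s=run("side",(282,235,310,262)); t=run("top",(330,240,365,265))
E
```

```text
r 0.0508 world ang 230.9
t 12.08 p [0.4553 0.0581 0.0248] ydeg 141.0 q [-0.12  0.7   1.99 -0.    0.45 -2.58] F [-0.71  0.13  0.47] gap -0.001
side [294.28 249.34] 22 z 0.065 deg,resid [0.5  0.73]
side [294.28 249.34] 22 z 0.071 deg,resid [0.02 3.12]
top [348.62 254.  ] 3 z 0.065 deg,resid [-1.78  0.15]
top [348.62 254.  ] 3 z 0.071 deg,resid [-1.77  0.09]
```

Request:
servo_tool(
  commands=[0,0.008,0,0,0,0,-1,0,0.008,0,0,0,0,-1,0,0,0,0,0,0,-1,0,0,-0.02,0,0,0,-1,0,0,-0.04,0,0,0,-1,0,0,-0.06,0,0,0,-1,0,0,-0.06,0,0,0,-1,0,0,-0.06,0,0,0,-1,0,0,-0.06,0,0,0,-1,0,0,-0.06,0,0,0,-1],
)

```text
t: 13.02
tcp_pos: [0.4483, 0.0635, 0.2064]
tool_rot: [-0.43, 0.903, -0.0, 0.0]
force: [-0.0, -0.3, -0.8]
finger_gap: 0.0
gripper_force: 0.0
```

Request:
servo_tool(
  commands=[0,0,0,0,0,0.0189,-1,0,0,0,0,0,0.0189,-1,0,0,0,0,0,0.0189,-1,0,0,0,0,0,0.0189,-1,0,0,0,0,0,0.0189,-1,0,0,0,0,0,0.0189,-1,0,0,0,0,0,0.0189,-1,0,0,0,0,0,0.0189,-1,0,0,0,0,0,0.0189,-1,0,0,0,0,0,0.0189,-1,0,0,0,0,0,0.0189,-1,0,0,0,0,0,0.0189,-1],
)

```text
t: 14.02
tcp_pos: [0.4486, 0.0634, 0.2047]
tool_rot: [0.267, 0.964, -0.0, -0.0]
force: [0.3, 0.8, 0.8]
finger_gap: -0.002
gripper_force: 0.0
```

Request:
servo_tool(
  commands=[0,0,0,0,0,0.0189,-1,0,0,0,0,0,0.0189,-1,0,0,0,0,0,0.0189,-1,0,0,0,0,0,0.0189,-1,0,0,0,0,0,0.0189,-1,0,0,0,0,0,0.0189,-1,0,0,0,0,0,0.0189,-1,0,0,0,0,0,0.0189,-1,0,0,0,0,0,0.0189,-1,0,0,0,0,0,0.0189,-1,0,0,0,0,0,0.0189,-1,0,0,0,0,0,0.0189,-1],
)

```text
t: 15.02
tcp_pos: [0.4486, 0.0634, 0.2048]
tool_rot: [0.832, 0.554, 0.0, 0.0]
force: [0.1, -0.5, 0.3]
finger_gap: -0.001
gripper_force: 0.0
```

```bash
python3 - <<'E'
from ang import *
t=np.radians(45)+p[2]; P=np.array([p[0]+.165*np.cos(p[2]),p[1]+.165*np.sin(p[2])]); print("post",P,"th",p[2])
q=P+.054*np.array([np.cos(t),np.sin(t)]); print(q); show(*q,.2)
run("side",(282,235,310,262)); run("top",(330,240,365,265))
E
```

```text
post [ 0.52350796 -0.06342522] th -1.349984430712632
[ 0.56912771 -0.0923188 ]
t 15.02 p [0.4486 0.0634 0.2048] ydeg -22.7 q [-0.11  0.34  1.88  0.    0.92  0.29] F [ 0.07 -0.49  0.27] gap -0.001
share [-0.1946  0.3425  0.0095]
side [294.29 249.33] 21 z 0.065 deg,resid [0.51 0.72]
side [294.29 249.33] 21 z 0.071 deg,resid [0.03 3.11]
top [347.9  253.77] 8 z 0.065 deg,resid [-1.19  0.52]
top [347.9  253.77] 8 z 0.071 deg,resid [-1.19  0.57]
```

Request:
servo_tool(
  commands=[-0.0195,0.0342,0,0,0,0,-1,-0.0195,0.0342,0,0,0,0,-1,-0.0195,0.0342,0,0,0,0,-1,-0.0195,0.0342,0,0,0,0,-1,-0.0195,0.0342,0,0,0,0,-1,-0.0195,0.0342,0,0,0,0,-1,-0.0195,0.0342,0,0,0,0,-1,-0.0195,0.0342,0,0,0,0,-1,-0.0195,0.0342,0,0,0,0,-1,-0.0195,0.0342,0,0,0,0,-1,0,0,0,0,0,0.0135,-1,0,0,0,0,0,0.0135,-1],
)

```text
t: 16.12
tcp_pos: [0.5706, -0.093, 0.2045]
tool_rot: [0.875, 0.484, 0.0, 0.0]
force: [0.1, 1.3, 0.5]
finger_gap: 0.001
gripper_force: 0.0
```

Request:
servo_tool(
  commands=[0,0,0,0,0,0,-1,0,0,0,0,0,0,-1,0,0,0,0,0,0,-1],
)

```text
t: 16.37
tcp_pos: [0.5697, -0.0916, 0.2047]
tool_rot: [0.874, 0.486, -0.0, -0.0]
force: [-0.1, -0.8, 0.8]
finger_gap: 0.004
gripper_force: 0.0
```

```bash
python3 st.py .5691 -.0923 .092; python3 - <<'E'
from ang import *
s=run("top",(330,240,365,265)); save(s,"top5")
cv2.imwrite("pics/t5.png",cv2.resize(cv2.imread("pics/top5.png")[190:320,255:425],None,fx=4.6,fy=4.6,interpolation=cv2.INTER_CUBIC))
E
```

```text
t 16.37 p [ 0.5697 -0.0916  0.2047] ydeg -31.9 q [-0.35  0.5   1.58 -0.    1.06  0.2 ] F [-0.11 -0.79  0.78] gap 0.004
share [-1.800e-03 -2.000e-04  2.254e-01]
top [347.93 253.77] 7 z 0.065 deg,resid [-1.2   0.49]
top [347.93 253.77] 7 z 0.071 deg,resid [-1.2   0.54]
```

View pics/t5.png

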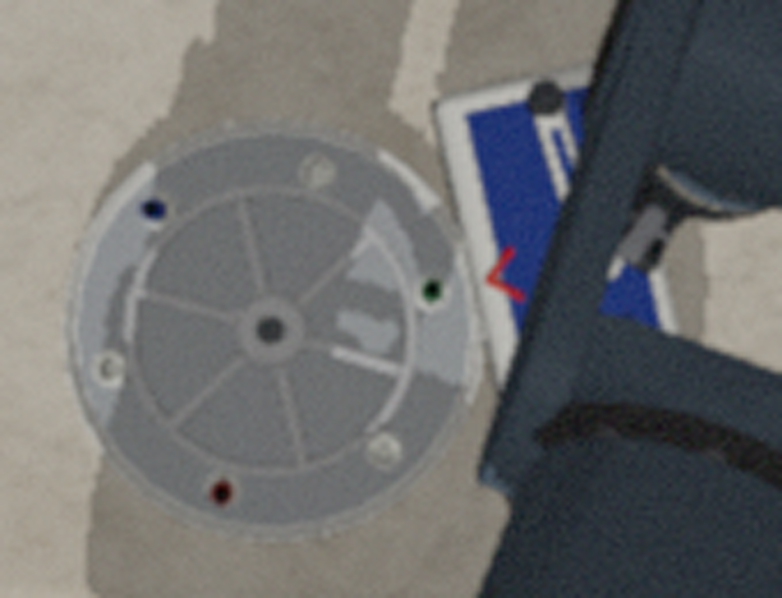

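The top crop shows green cap at (431,290) on the line from hub (270,329) to arrowhead (486,281). The spoke pair at (243,200)–(301,463) gives a phase within ~0.5° of target, so the tray is right. Next I push the needle arm.

Request:
servo_tool(
  commands=[-0.0018,0,0.0282,0,0,0,-1,0,0,0.0282,0,0,0,-1,0,0,0.0282,0,0,0,-1,0,0,0.0282,0,0,0,-1,0,0,0.0282,0,0,0,-1,0,0,0.0282,0,0,0,-1,0,0,0.0282,0,0,0,-1,0,0,0.0282,0,0,0,-1,0,0,0,0,0,0,-1,0,0,0,0,0,0,-1],
)

```text
t: 17.25
tcp_pos: [0.569, -0.0923, 0.0916]
tool_rot: [0.875, 0.485, -0.001, -0.001]
force: [0.4, -0.6, 0.4]
finger_gap: -0.005
gripper_force: 0.0
```

Request:
servo_tool(
  commands=[0.0068,-0.0002,0,0,0,-0.01,-1,0.0068,-0.0002,0,0,0,-0.01,-1,0.0068,-0.0002,0,0,0,-0.01,-1,0.0068,-0.0002,0,0,0,-0.01,-1,0.0068,-0.0002,0,0,0,-0.01,-1,0.0068,-0.0002,0,0,0,-0.01,-1,0.0068,-0.0002,0,0,0,-0.01,-1,0.0068,-0.0002,0,0,0,-0.01,-1,0.0068,-0.0002,0,0,0,-0.01,-1,0.0068,-0.0002,0,0,0,-0.01,-1,0.0068,-0.0002,0,0,0,-0.01,-1,0.0068,-0.0002,0,0,0,-0.01,-1],
)

```text
t: 18.25
tcp_pos: [0.5782, -0.0539, 0.0936]
tool_rot: [0.633, 0.774, 0.001, 0.002]
force: [0.7, -1.3, -1.4]
finger_gap: 0.003
gripper_force: 0.7
```

```bash
cat > pol2.py <<'E'
from ang import *
P=np.array([p[0]+.165*np.cos(p[2]),p[1]+.165*np.sin(p[2])])
d=manip.sense()["tcp_pos"][:2]-P; print("r",np.hypot(*d).round(4),"sampler polar",np.degrees(np.arctan2(d[1],d[0])-p[2]).round(1)); show()
E
python3 pol2.py
```

```text
r 0.0555 sampler polar 87.2
t 18.25 p [ 0.5782 -0.0539  0.0936] ydeg 11.4 q [-0.29  0.66  1.66 -0.    0.82 -0.48] F [ 0.67 -1.27 -1.37] gap 0.003
```

Request:
servo_tool(
  commands=[0.0068,-0.0002,0,0,0,-0.01,-1,0.0068,-0.0002,0,0,0,-0.01,-1,0.0068,-0.0002,0,0,0,-0.01,-1,0.0068,-0.0002,0,0,0,-0.01,-1,0.0068,-0.0002,0,0,0,-0.01,-1,0.0068,-0.0002,0,0,0,-0.01,-1,0.0068,-0.0002,0,0,0,-0.01,-1,0.0068,-0.0002,0,0,0,-0.01,-1,0.0068,-0.0002,0,0,0,-0.01,-1,0.0068,-0.0002,0,0,0,-0.01,-1,0.0068,-0.0002,0,0,0,-0.01,-1,0.0068,-0.0002,0,0,0,-0.01,-1],
)

```text
t: 19.25
tcp_pos: [0.5575, -0.02, 0.0938]
tool_rot: [0.304, 0.953, 0.0, 0.003]
force: [2.5, 0.0, 0.2]
finger_gap: -0.0
gripper_force: 0.8
```

Request:
servo_tool(
  commands=[0.0068,-0.0002,0,0,0,-0.01,-1,0.0068,-0.0002,0,0,0,-0.01,-1,0.0068,-0.0002,0,0,0,-0.01,-1,0.0034,-0.0001,0,0,0,-0.005,-1,0.0034,-0.0001,0,0,0,-0.005,-1,0.0034,-0.0001,0,0,0,-0.005,-1,0.0034,-0.0001,0,0,0,-0.005,-1],
)

```text
t: 19.83
tcp_pos: [0.542, -0.0123, 0.0937]
tool_rot: [0.152, 0.988, 0.0, 0.002]
force: [1.3, 1.4, 0.9]
finger_gap: -0.0
gripper_force: 0.7
```

```bash
python3 pol2.py
```

```text
r 0.0544 sampler polar 147.5
t 19.83 p [ 0.542  -0.0123  0.0937] ydeg 72.5 q [-0.23  0.62  1.76  0.    0.76 -1.49] F [1.29 1.43 0.93] gap -0.0
```

Request:
servo_tool(
  commands=[0.0021,0,0,0,0,-0.003,-1,0.0021,0,0,0,0,-0.003,-1,0.0021,0,0,0,0,-0.003,-1,0.0021,0,0,0,0,-0.003,-1,0.0021,0,0,0,0,-0.003,-1,0.0021,0,0,0,0,-0.003,-1,0.0021,0,0,0,0,-0.003,-1,0.0021,0,0,0,0,-0.003,-1,0.0021,0,0,0,0,-0.003,-1],
)

```text
t: 20.58
tcp_pos: [0.5311, -0.0103, 0.092]
tool_rot: [0.068, 0.998, -0.0, 0.0]
force: [2.5, 0.4, 1.1]
finger_gap: 0.003
gripper_force: 1.4
```

```bash
python3 pol2.py; python3 - <<'E'
from h import *
s=manip.snapshot("side");save(s,"side6")
cv2.imwrite("pics/s6.png",cv2.resize(cv2.imread("pics/side6.png")[215:275,250:340],None,fx=8,fy=8,interpolation=cv2.INTER_CUBIC))
E
```

```text
r 0.0537 sampler polar 159.2
t 20.58 p [ 0.5311 -0.0103  0.092 ] ydeg 82.2 q [-0.23  0.61  1.79 -0.    0.74 -1.66] F [2.46 0.41 1.14] gap 0.003
```

View pics/s6.png

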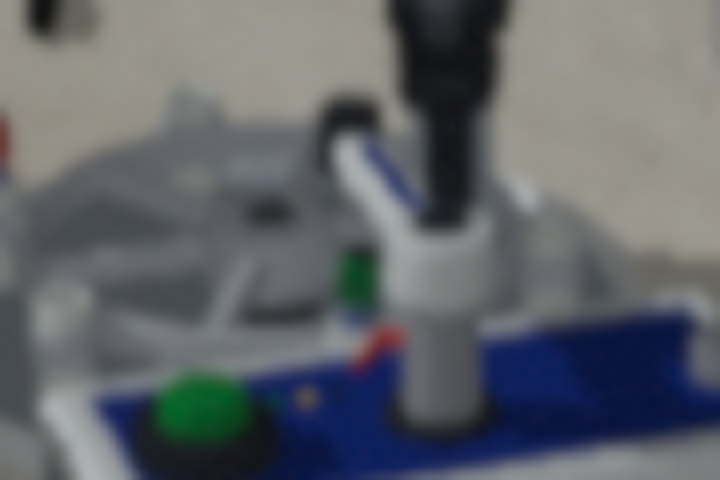

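The side crop shows the needle head at (350,125), directly above the green cap at (357,278). I push gently on until the force shows the stop.

Request:
servo_tool(
  commands=[0.0021,0,0,0,0,-0.003,-1,0.0021,0,0,0,0,-0.003,-1,0.0021,0,0,0,0,-0.003,-1,0,0,0,0,0,0,-1],
)

```text
t: 20.97
tcp_pos: [0.5307, -0.0098, 0.0922]
tool_rot: [0.041, 0.999, 0.0, 0.003]
force: [7.7, 2.1, -3.6]
finger_gap: -0.001
gripper_force: 3.6
```

```bash
python3 pol2.py
```

```text
r 0.0541 sampler polar 159.7
t 20.97 p [ 0.5307 -0.0098  0.0922] ydeg 85.3 q [-0.23  0.61  1.79  0.    0.73 -1.72] F [ 7.69  2.05 -3.56] gap -0.001
```

At the stop: 8 N with the position blocked. Now I back off and lift.

Request:
servo_tool(
  commands=[-0.012,0,0,0,0,0,-1,-0.012,0,0,0,0,0,-1,0,0,0,0,0,0,-1,0,0,-0.03,0,0,0,-1,0,0,-0.05,0,0,0,-1,0,0,-0.05,0,0,0,-1,0,0,-0.05,0,0,0,-1,0,0,0,0,0,0,-1,0,0,0,0,0,0,-1],
)

```text
t: 21.72
tcp_pos: [0.5399, -0.0109, 0.1831]
tool_rot: [0.041, 0.999, -0.0, 0.001]
force: [-0.2, -0.1, -1.9]
finger_gap: 0.0
gripper_force: 0.0
```

```bash
python3 st.py .4601 -.0777
```

```text
t 21.72 p [ 0.5399 -0.0109  0.1831] ydeg 85.3 q [-0.23  0.48  1.7  -0.    0.96 -1.72] F [-0.17 -0.1  -1.88] gap 0.0
share [ 0.1481 -0.1462 -0.0002]
```

Request:
servo_tool(
  commands=[0.0247,-0.0244,0,0,0,0,-1,0.0247,-0.0244,0,0,0,0,-1,0.0247,-0.0244,0,0,0,0,-1,0.0247,-0.0244,0,0,0,0,-1,0.0247,-0.0244,0,0,0,0,-1,0.0247,-0.0244,0,0,0,0,-1,0,0,0,0,0,0,-1,0,0,0,0,0,0,-1,0,0,0,0,0,0,-1],
)

```text
t: 22.47
tcp_pos: [0.4598, -0.0774, 0.1813]
tool_rot: [0.041, 0.999, 0.0, -0.001]
force: [-0.5, -0.4, -0.2]
finger_gap: -0.001
gripper_force: 0.0
```

```bash
python3 st.py .4601 -.0777 .090; python3 - <<'E'
from h import *
s=manip.snapshot("side");save(s,"side7"); t=manip.snapshot("top"); save(t,"top7")
a=cv2.resize(s["img"][215:285,240:330],None,fx=4.4,fy=4.4,interpolation=cv2.INTER_CUBIC);b=cv2.resize(t["img"][220:290,320:410],None,fx=4.4,fy=4.4,interpolation=cv2.INTER_CUBIC)
cv2.imwrite("pics/b7.png",np.hstack([a,b])[:,:,::-1])
for x,n in((s,"side"),(t,"top")):
    x["world_to_cam"]=np.array(x["world_to_cam"]); print(n,proj(x,[[.4601,-.0777,.079]]))
E
```

```text
t 22.47 p [ 0.4598 -0.0774  0.1813] ydeg 85.3 q [-0.41  0.39  1.87  0.    0.88 -1.9 ] F [-0.47 -0.44 -0.18] gap -0.001
share [-0.0008 -0.0007  0.1827]
side [[275.09148509 263.04546539]]
top [[388.63800786 272.71255803]]
```

View pics/b7.png

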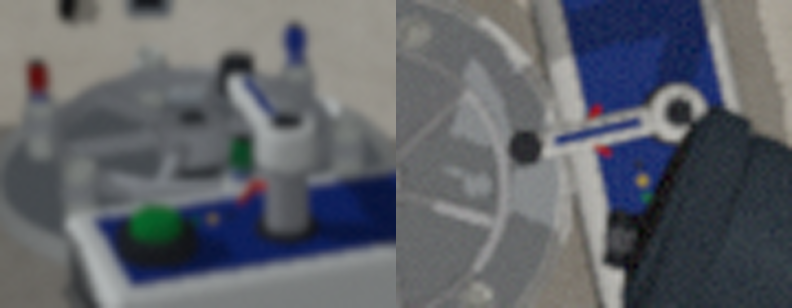

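The pictures show the arm over the red arrowhead, with the head (525,147) covering the green cap. All tubes are upright and the key is up at (155,225). Now the press.

Request:
servo_tool(
  commands=[0,0,0.03,0,0,0,-1,0,0,0.03,0,0,0,-1,0,0,0.03,0,0,0,-1,0,0,0.03,0,0,0,-1,0,0,0.03,0,0,0,-1,0,0,0.03,0,0,0,-1,0,0,0,0,0,0,-1,0,0,0,0,0,0,-1],
)

```text
t: 23.23
tcp_pos: [0.4599, -0.0771, 0.0914]
tool_rot: [0.041, 0.999, 0.0, -0.001]
force: [0.7, -0.7, 0.3]
finger_gap: 0.0
gripper_force: 0.0
```

Request:
servo_tool(
  commands=[0,0,0.006,0,0,0,-1,0,0,0.006,0,0,0,-1,0,0,0.006,0,0,0,-1,0,0,0.004,0,0,0,-1,0,0,0.004,0,0,0,-1,0,0,0.004,0,0,0,-1,0,0,0,0,0,0,-1],
)

```text
t: 23.82
tcp_pos: [0.4601, -0.0778, 0.077]
tool_rot: [0.041, 0.999, -0.0, 0.0]
force: [0.5, 0.1, 2.1]
finger_gap: -0.002
gripper_force: 1.1
```

Request:
servo_tool(
  commands=[0,0,0.0025,0,0,0,-1,0,0,0.0025,0,0,0,-1,0,0,0.0025,0,0,0,-1,0,0,0,0,0,0,-1,0,0,0,0,0,0,-1],
)

```text
t: 24.23
tcp_pos: [0.4601, -0.0778, 0.074]
tool_rot: [0.041, 0.999, -0.0, 0.0]
force: [-1.3, 1.0, 8.8]
finger_gap: 0.003
gripper_force: 4.6
```

Request:
servo_tool(
  commands=[0,0,0.002,0,0,0,-1,0,0,0.002,0,0,0,-1,0,0,0,0,0,0,-1],
)

```text
t: 24.48
tcp_pos: [0.4601, -0.0777, 0.0736]
tool_rot: [0.041, 0.999, -0.0, 0.001]
force: [-3.8, 2.1, 25.1]
finger_gap: -0.001
gripper_force: 12.7
```

The key is hard down: 25 N with no further travel. Releasing and lifting clear.

Request:
servo_tool(
  commands=[0,0,-0.01,0,0,0,-1,0,0,-0.02,0,0,0,-1,0,0,-0.04,0,0,0,-1,0,0,-0.05,0,0,0,-1,0,0,-0.05,0,0,0,-1,0,0,-0.05,0,0,0,-1,0,0,-0.05,0,0,0,-1,0,0,0,0,0,0,-1,0,0,0,0,0,0,-1,0,0,0,0,0,0,-1,0,0,0,0,0,0,-1],
)

```text
t: 25.4
tcp_pos: [0.4589, -0.0773, 0.205]
tool_rot: [0.041, 0.999, 0.001, -0.001]
force: [0.3, -0.7, 0.6]
finger_gap: 0.001
gripper_force: 0.0
```

```bash
python3 - <<'E'
from ang import *
show(); s=run("side",(282,235,310,257))
a=cv2.imread("pics/side7.png")[:,:,::-1].astype(int); d=np.abs(a-s["img"].astype(int)).sum(2)[215:285,230:330]
print("changed px near sampler",(d>60).sum(), "key blob",blob(s["img"],(262,255,285,275)),blob(a,(262,255,285,275)))
print(manip.sign_off())
E
```

```text
t 25.4 p [ 0.4589 -0.0773  0.205 ] ydeg 85.3 q [-0.41  0.36  1.85 -0.    0.94 -1.9 ] F [ 0.28 -0.75  0.56] gap 0.001
side [294.27 249.27] 21 z 0.065 deg,resid [0.49 0.65]
side [294.27 249.27] 21 z 0.071 deg,resid [0.01 3.05]
changed px near sampler 45 key blob (array([274.49628253, 265.30390335]), np.int32(87)) (array([274.50573132, 265.31132508]), np.int32(88))
the job is handed in; nothing more can be done
None
```

The job is handed in at about 25 s. By my measurements the green-capped tube is within about 2 mm of the sampling place, the needle arm is at its stop over the cap, and the start key was pressed right down and came back up; the hand-in gave no verdict.

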